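Turn a casket lid over on the turning slide

ROBOT

A 6-joint arm with a two-finger parallel gripper is mounted at the origin on the work surface. World frame = base frame: x ahead of the robot, y to its left, z up, the work surface at z = 0. Lengths are in m, angles in rad, forces in N, time in s.
With the tool pointing down it reaches from about 0.25 to 0.775 m from the base axis. Payload 4 kg.
Tool frame: the origin (TCP) lies at the very end of the fingers, on their centre line; the grasp point (between the pads) lies 19 mm behind it (manip.grip_point_offset is the distance from the TCP to the grasp point, in m); z points along the fingers, y is the direction in which the jaws open and shut (so a half turn about z gives the same grasp; the last joint's range is limited). The gripper opens to 85 mm and grips with 20 to 120 N. Pads are 22 mm wide; open, the fingers measure 114 mm over their backs; the gripper's body (76 mm by 85 mm) begins 54 mm behind the grasp point. The pads swing forward as they close: fully open they stand 13 mm farther back than shut.
Start: joints at [-1.356, 0.087, 1.371, -0, 1.684, -0.103], TCP at [0.172, -0.522, 0.231] pointing down, gripper open.
Joint ranges: [-3.1, 3.1], [-0.76, 2.03], [0.27, 2.55], [-1.08, 4.22], [0.17, 2.65], [-2.57, 2.57]. Speed limits (rad/s): [2.79, 2.79, 3.14, 3.14, 3.14, 3.14].

INTERFACE

Orientations are given as a rotation vector (axis times angle).
In Python, from rig import status, camera, calibration, workorder, manip gives the robot as it stands.
- The arm moves only by the tool play_rows, never from a script. Its argument "increments" is a list of rows, each a list of 5 numbers: the closure in counts, from 0 (fully open) to 255 (shut), then the shift along the world's x, y, z in mm, then the turn about the world's z in rad. A call has 1 to 10 rows; each row shifts and turns the commanded pose from where the row before left it; what a row does not reach is not made up. A row lasts 1/12 s, in which the tool goes at most 41.7 mm and 7.16 degrees, less where a joint would pass 70% of its speed; a pose out of reach is approached as far as the arm can. A call is refused whole if a number of a shift passes 41.7 or a number of a turn 0.125, either way. A call with a gripper value outside its range is refused whole. The fingers move at their own pace and stop on an object; "force" is the grip in N (left out, the last holds). Time passes only in rows, so rows that do not move let the fingers close. It gives the time, the measured TCP pose, the force and the opening at its end, in the units of the state.
- status.observe(): the state, without advancing time (a new reading comes with each control period).
- camera(name): name is "side" or "top" or "wrist"; returns (picture, depth): 400x640x3 uint8, blue, green, red; 400x640 float32, m along the optical axis (not along the pixel's ray), 0 where there is no reading.
- calibration(name): a dict with "fov_y" (degrees; the focal length in pixels is half the picture's height over the tangent of half this angle, whatever the lens; pixels are square), "cx", "cy" (the principal point, pixels), "cam_to_world" (4x4, takes a point from camera to world coordinates). Camera axes: x right, y up, looking along -z (the intrinsics and any distortion apply to the point x, -y, -z); pixel columns grow to the right and rows downward; lengths in m; the calibration is good to about 2 mm. The wrist camera is an equidistant fisheye: a pixel r from the principal point sees the ray r / f radians off the axis. A picture is of the moment at which its call begins: read the wrist's pose just before it. calibration takes no time and is no camera call; for the wrist camera it gives the pose at the moment of the call.
- workorder.job_done(): hands the job in, once; it reports no verdict.
The state is a dict: "t": time; "joints": joint angles; "joint_vel": joint speeds; "joint_efforts": joint torques, N m; "tool_pos": TCP position; "tool_rot": TCP orientation; "force": force on the tool from outside, world axes, zero at the start; "torque": the same for the moment, N m; "width": opening from 0.0 (shut) to 1.0 (fully open).
Only numpy, scipy, OpenCV 4.12 (cv2) and the standard library are available. Lean on these libraries where they do the work, as an engineer would, in place of code of your own. Each camera call takes 0.05 s, during which the arm holds its last target. There are 200 camera calls.

TASK

The casket lid lies chased brass face up on the table of the turning slide. Push it lengthwise over the crest so that it goes end-first down the slide and comes to stand in the heel at the foot, leaning back on the slide; then take it by its upper end, turn it over forwards and let it down gently, without a slap, so that it lies flat and square in the middle of the felt bed, chased face down and hollow side up. Leave the hammer, the pot of punches and the jar where they are.

Things in the scene. Friction and masses are not known exactly. Their poses are not given: they have to be found in the camera images.
- lid: Dark wooden casket lid, a shallow tray hollow below: 140 mm long (x), 90 wide (y), 24 thick (z), 0.2 to 0.4 kg. Walls and top board 8 mm thick. Origin: middle of the rim plane (hollow side); z points from the rim to the chased face with its flat brass plaque, at z = 24 mm. It starts face up on the slide's table, its x axis pointing roughly downhill.
- lid_front (a point): Middle of the lid's end face at its +x end (70 mm along x, at half thickness): the end that goes down first.
- lid_back (a point): Middle of the lid's end face at its -x end (70 mm against x, at half thickness): the upper end once it stands on the slide. If the lid is held loosely while it leans over the edge of the bed, it slips up to 15 mm along its length into the heel.
- slide: Fixed turning slide, sheet steel on a wooden base. Origin on the bench under the crest; x points downhill, z up, y across (all sizes in this frame). In order along x: level table, crest, steep slide, heel (a gap for the lid's end to stand in), felt bed. The standing lid projects about 59 mm beyond the crest along the slope; its end clears the heel when it is turned about the near edge of the bed.
- crest (a point): Middle of the edge between table and slide: x = 0, 95 mm above the bench; axes as slide. The steel table is level, x = -235 to 0 mm, 190 mm wide, open except for two ears 15 mm high on its last 45 mm, which narrow from about 165 to 106 mm apart at the crest.
- heel (a point): Middle of the line where slide meets heel floor: x = 40 mm, 25 mm above the bench; axes as slide. The slide drops to it from the crest at 60 degrees, between two side cheeks 106 mm apart that stand 19 mm off its surface. The level heel floor runs on from x = 40 to 70 mm, to the edge of the bed.
- bed (a point): Middle of the felt top of the bed: x = 112.5 mm, 40 mm above the bench; axes as slide. The bed spans x = 70 to 155 mm, 130 mm wide, 15 mm above the heel floor. A lid turned about its near edge comes to lie within 15 mm of this point and overhangs the bed's far end by 15 to 45 mm, with free space below down to the bench.
- pot: Loose brass pot, 80 mm across and 75 mm high, with steel punches standing up to 140 mm high; beyond the slide. Origin at the centre of its underside. To be left alone.
- jar: Loose glass jar, 76 mm across and 130 mm high, white lid; beyond the slide. Origin at the centre of its underside. To be left alone.
- hammer: Loose chasing hammer lying on the bench beyond the slide, 220 mm long, 25 mm high. Origin on the bench under the middle of the handle, x towards the head. To be left alone.

How it is judged:
On the way:
1. the lid stands end-first in the heel, leaning back on the slide and at rest (the middle of its leading end within 27 mm of the heel point, its length 50 to 70 degrees from level) (distance between lid_front and heel below 0.027 m and angle between lid's own z axis and vertical between 0.87 and 1.22 rad and linear speed of lid below 0.03 m/s), for 0.2 s.
At the end, for the whole second after the job is handed in: The lid lies at rest on the felt bed, hollow side up, flat within 3.5 degrees, its middle within 30 mm of the middle of the bed lengthwise and 25 mm crosswise, square to the slide within 8 degrees (angle between lid's own z axis and vertical above 3.08 rad and x of lid in the frame of bed between -0.03 and 0.03 m and y of lid in the frame of bed between -0.025 and 0.025 m and z of lid in the frame of bed between 0.02 and 0.028 m and angle between the x axis of lid and the x axis of slide, either way round below 0.15 rad and linear speed of lid below 0.02 m/s); the robot touches nothing.
It fails at once if the lid slaps down: once turned past upright (by 10 degrees or more) it moves faster than 0.45 m/s (angle between lid's own z axis and vertical above 1.75 rad and linear speed of lid above 0.45 m/s).
It fails at once if the pot of punches is moved more than 20 mm (distance of pot from where it was at the start of the episode above 0.02 m).
It fails at once if the jar is moved more than 20 mm (distance of jar from where it was at the start of the episode above 0.02 m).
It fails at once if the hammer is moved more than 20 mm (distance of hammer from where it was at the start of the episode above 0.02 m).
It also fails if it takes over 67 s, if anything falls off the work surface, if the arm or the gripper's body presses on something with over 40 N, if the wrist force passes 120 N, or if a joint passes its speed limit or range.

## Working session

There is one attempt and no reset: what is moved stays moved. The work goes in short steps, Python scripts to look and compute and a tool call to move; the robot and the scene stay as the last step left them, time stands still between calls to the robot, and variables do not carry over. Pictures are saved under pics/ and viewed, on a budget of 10 in all, crops included, one or two more only if the job needs it, and the job is handed in when it is done.

Besides the shell and the picture viewer there is one more tool, called as a command line: name --pt "numbers of a row" for each row, then --argument value for the rest. play_rows: Moves the arm, as the interface text tells. Its arguments: {"type":"object","properties":{"increments":{"type":"array","items":{"type":"array","items":{"type":"number"}}},"force":{"type":"number"}},"required":["increments"]}

```bash
ls; mkdir -p pics; python3 - <<'E'
from rig import status,camera,calibration,manip
import cv2,numpy as np
s=status.observe();print(s)
for n in("top","side"):
    p,d=camera(n);cv2.imwrite(f"pics/{n}0.png",p);np.save(f"pics/{n}0.npy",d);print(n,calibration(n))
print(dir(manip),manip.grip_point_offset)
E
```

```text
pics
{'t': 0.0, 'joints': array([-1.35611746e+00,  8.79649458e-02,  1.37229995e+00, -4.72019949e-05,
        1.68358726e+00, -1.03123365e-01]), 'joint_vel': array([-1.27415078e-03,  4.06676275e-05, -9.66743951e-04,  1.06959039e-03,
       -3.17272834e-04, -5.98306884e-04]), 'joint_efforts': array([-1.65138139e-03, -3.51868987e+01, -3.13271570e+01, -2.62783524e-04,
        1.08639401e-02,  1.36864408e-06]), 'tool_pos': array([ 0.17172354, -0.52196831,  0.23011051]), 'tool_rot': array([-3.09979042e+00, -4.96739748e-01,  2.71238674e-04]), 'force': array([ 0.22500717, -0.00276251,  0.36839044]), 'torque': array([-0.06724083,  0.02088615,  0.01050478]), 'width': 0.9952803997735666}
top {'fov_y': 56.397812918166146, 'cx': 318.53845707062044, 'cy': 201.09031739978593, 'cam_to_world': array([[ 0.02235542,  0.99803388, -0.05855435,  0.54079629],
       [-0.99963235,  0.02141559, -0.01662927,  0.02588173],
       [-0.0153426 ,  0.05890457,  0.99814571,  0.85816506],
       [ 0.        ,  0.        ,  0.        ,  1.        ]])}
side {'fov_y': 57.46192634492433, 'cx': 314.86898020998433, 'cy': 198.82252547761803, 'cam_to_world': array([[ 0.89223722,  0.27268698, -0.35993689,  0.30149738],
       [-0.45121956,  0.56964054, -0.68695747, -0.50236032],
       [ 0.01771029,  0.77533958,  0.63129619,  0.60525872],
       [ 0.        ,  0.        ,  0.        ,  1.        ]])}
['IKError', '__class__', '__delattr__', '__dict__', '__dir__', '__doc__', '__eq__', '__format__', '__ge__', '__getattribute__', '__getstate__', '__gt__', '__hash__', '__init__', '__init_subclass__', '__le__', '__lt__', '__module__', '__ne__', '__new__', '__reduce__', '__reduce_ex__', '__repr__', '__setattr__', '__sizeof__', '__str__', '__subclasshook__', '__weakref__', 'grip_point_offset'] 0.0187
```

View pics/top0.png

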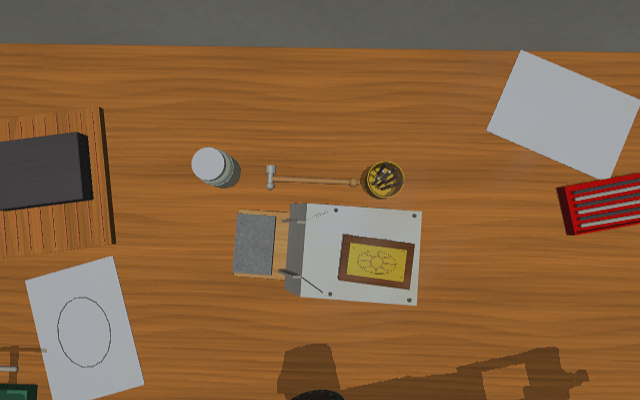

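View pics/side0.png

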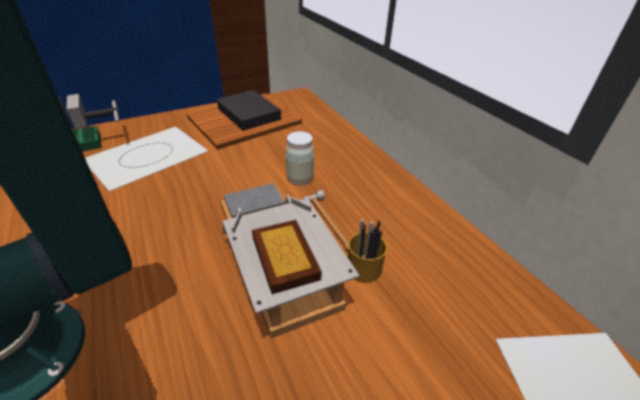

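The top view shows the slide running left, towards world +y. The lid is at (376,261), the table spans about (301–421, 203–305), and the felt bed is at about (235–275, 210–277). The hammer, jar and pot are all above the slide in the picture. The side view agrees with this. Next I'll measure the poses.

```bash
cat > h.py <<'E'
import numpy as np,cv2
from rig import status,camera,calibration
def ray(c,uv,z):
    f=200/np.tan(np.radians(c["fov_y"]/2)); M=c["cam_to_world"]
    d=M[:3,:3]@np.array([(uv[0]-c["cx"])/f,-(uv[1]-c["cy"])/f,-1]); o=M[:3,3]
    return o+d*(z-o[2])/d[2]
def cloud(c,d):
    f=200/np.tan(np.radians(c["fov_y"]/2)); M=c["cam_to_world"]
    v,u=np.mgrid[:400,:640]
    P=np.stack([(u-c["cx"])/f*d,-(v-c["cy"])/f*d,-d],-1)
    return P@M[:3,:3].T+M[:3,3]
def rect(mask,c,z):
    cs,_=cv2.findContours(mask.astype(np.uint8),cv2.RETR_EXTERNAL,cv2.CHAIN_APPROX_NONE)
    k=max(cs,key=cv2.contourArea)[:,0,:]
    w=np.array([ray(c,p,z)[:2] for p in k],np.float32)*1000
    return cv2.minAreaRect(w),k
E
python3 - <<'E'
from h import *
p=cv2.imread("pics/top0.png");d=np.load("pics/top0.npy");c=calibration("top")
W=cloud(c,d);z=W[...,2]
h,s,v=cv2.split(cv2.cvtColor(p,cv2.COLOR_BGR2HSV))
roi=np.zeros_like(h,bool);roi[190:320,225:430]=1
brass=roi&(h>20)&(h<35)&(s>150)&(v>120)
print("brass",rect(brass,c,.119)[0])
tab=roi&(abs(z-.095)<.006)&(s<60)
print("table",rect(tab,c,.095)[0],np.median(z[tab]))
bed=roi&(s<60)&(abs(z-.04)<.006)
bed[:, 285:]=0
r,k=rect(bed,c,.04);print("bed",r,np.median(z[bed]),k.min(0),k.max(0))
lid=roi&(abs(z-.119)<.006);print("lid",rect(lid,c,.119)[0],np.median(z[lid]))
for n,z0,u in(("table",.095,cv2.boxPoints(rect(tab,c,.095)[0])),("lid",0,cv2.boxPoints(rect(lid,c,.119)[0]))):print(n,u)
E
```

```text
brass ((467.15167236328125, -77.73796081542969), (111.81826782226562, 62.907737731933594), 83.77445220947266)
table ((480.9858703613281, -37.220123291015625), (259.4383239746094, 188.98977661132812), 87.14635467529297) 0.09460329312631299
bed ((492.0093078613281, 179.40216064453125), (85.48609924316406, 128.47662353515625), 87.13681030273438) 0.039597016480013125 [232 214] [275 274]
lid ((466.6742858886719, -77.57157897949219), (140.21585083007812, 90.0366439819336), 83.78894805908203) 0.11886815478296364
table [[ 380.1501  -162.074  ]
 [ 568.9055  -171.48285]
 [ 581.82166   87.63376]
 [ 393.06622   97.0426 ]]
lid [[ 414.33517  -142.3974  ]
 [ 503.8433   -152.13857 ]
 [ 519.0134    -12.745758]
 [ 429.50528    -3.004593]]
```

play_rows --pt "120 19 23 0 0.075" --pt "120 19 23 0 0.075" --pt "120 19 23 0 0.075" --pt "120 19 23 0 0.075" --pt "120 19 23 0 0.075" --pt "120 19 23 0 0.075" --pt "120 19 23 0 0.075" --pt "120 19 23 0 0.075" --pt "120 19 23 0 0.075" --pt "120 19 23 0 0.075" --force 20

```text
t: 0.93
tool_pos: [0.3624, -0.291, 0.2309]
tool_rot: [-2.701, -1.603, 0.0]
force: [0.1, -0.5, -0.4]
width: 0.533
```

play_rows --pt "120 16 19 0 0.063" --pt "120 16 19 -20 0.063" --pt "120 16 19 -20 0.063" --pt "120 16 18 -20 0.063" --pt "120 15 18 -20 0.063" --pt "120 15 18 -20 0.062" --pt "120 0 0 -20 0" --pt "120 0 0 -10 0" --pt "120 0 0 0 0"

```text
t: 1.68
tool_pos: [0.4538, -0.1803, 0.0979]
tool_rot: [-2.352, -2.073, 0.004]
force: [0.3, -0.1, -0.0]
width: 0.53
```

```bash
python3 - <<'E'
from h import *
p,d=camera("side");cv2.imwrite("pics/side1.png",cv2.resize(p[150:350,180:440],(780,600)));print(status.observe()["tool_rot"])
E
```

```text
[-2.35490841e+00 -2.07460882e+00  2.29434045e-03]
```

View pics/side1.png

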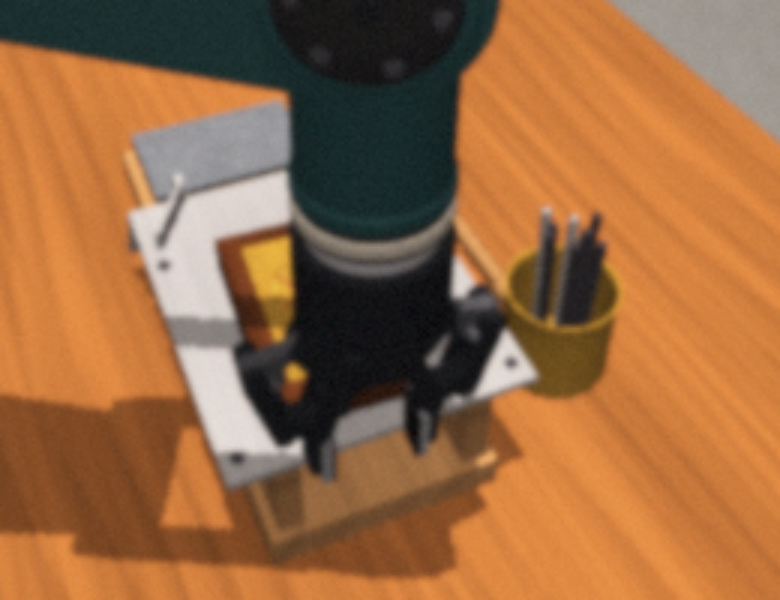

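The fingers stand behind the lid near the table's rear edge, at about (320,460) and (420,440) in the crop. They're clear of the pot, so I'll start pushing along the lid's own heading.

play_rows --pt "120 1.5 12 2 0" --pt "120 1.3 10 0 0" --pt "120 1.3 10 0 0" --pt "120 1.3 10 0 0" --pt "120 1.3 10 0 0" --pt "120 1.3 10 0 0" --pt "120 1.3 10 0 0" --pt "120 1.3 10 0 0" --pt "120 1.3 10 0 0" --pt "120 1.3 10 0 0"

```text
t: 2.57
tool_pos: [0.4691, -0.0784, 0.1033]
tool_rot: [-2.357, -2.077, 0.0]
force: [-1.1, -1.8, 2.0]
width: 0.529
```

```bash
cat >> h.py <<'E'
O=np.array([486.4,67.0]);EX=np.array([.0499,.9988]);EY=np.array([-.9988,.0499])
def S(w): w=np.asarray(w)[...,:2]-O; return np.stack([w@EX,w@EY],-1)
E
python3 - <<'E'
from h import *
p,d=camera("top");c=calibration("top");cv2.imwrite("pics/top1.png",p)
W=cloud(c,d)
lid=np.zeros((400,640),bool);lid[190:320,225:430]=1
h,s,v=cv2.split(cv2.cvtColor(p,cv2.COLOR_BGR2HSV))
b=lid&(h>20)&(h<35)&(s>150)&(v>100)&(abs(W[...,2]-.119)<.01)
lid&=(abs(W[...,2]-.119)<.006)
for m in(b,lid):
    r,k=rect(m,c,.119);print(r);print(S(cv2.boxPoints(r)).round(1).tolist())
print(S(status.observe()["tool_pos"]*1000))
E
```

```text
((478.0826416015625, 2.3008460998535156), (108.53137969970703, 63.53300857543945), 82.71788024902344)
[[-116.7, 40.9], [-121.6, -22.4], [-13.4, -30.8], [-8.5, 32.6]]
((477.0863037109375, 1.1053848266601562), (139.37066650390625, 90.03132629394531), 82.83709716796875)
[[-132.4, 56.1], [-139.1, -33.6], [-0.2, -44.1], [6.6, 45.7]]
[-144.08966565   10.07392336]
```

play_rows --pt "120 1 8 0 0.015" --pt "120 1 8 0 0.015" --pt "120 1 8 0 0.015" --pt "120 1 8 0 0.015" --pt "120 0.6 8 0 0.015" --pt "120 0.4 8 0 0" --pt "120 0.4 6 0 0" --pt "120 0 0 0 0"

```text
t: 3.28
tool_pos: [0.4744, -0.0239, 0.1033]
tool_rot: [-2.275, -2.165, -0.001]
force: [-0.3, 1.2, -0.1]
width: 0.53
```

```bash
cat > look.py <<'E'
import sys
from h import *
p,d=camera("top");c=calibration("top");cv2.imwrite(f"pics/top{sys.argv[1]}.png",p)
W=cloud(c,d)
h,s,v=cv2.split(cv2.cvtColor(p,cv2.COLOR_BGR2HSV))
roi=np.zeros((400,640),bool);roi[190:320,200:430]=1
b=roi&(h>20)&(h<35)&(s>150)&(v>80)&(W[...,2]>.03)
P=W[b]*1000; sx=S(P); Q=np.c_[sx,P[:,2]]; m=np.median(Q,0)
u,sv,vt=np.linalg.svd(Q-Q.mean(0),full_matrices=False)
print("n",b.sum(),"brass centre(slide)",Q.mean(0).round(1),"normal",vt[2].round(3),"long",vt[0].round(3),"rms",sv[2]/len(Q)**.5)
if len(sys.argv)>2:
    p,d=camera("side");cv2.imwrite(f"pics/side{sys.argv[1]}.png",p)
o=status.observe();print(S(o["tool_pos"]*1000).round(1),o["tool_pos"][2].round(4),o["force"].round(1))
E
python3 look.py 2
```

```text
n 1143 brass centre(slide) [  3.6   2.3 120.5] normal [ 0.609 -0.793 -0.023] long [0.334 0.231 0.914] rms 19.245127885244464
[-91.9   7.5] 0.1033 [ 1.  -0.2 -0.2]
```

play_rows --pt "120 0.2 4 0 0" --pt "120 0.2 4 0 0" --pt "120 0.2 4 0 0" --pt "120 0.2 4 0 0" --pt "120 0.2 4 0 0" --pt "120 0.2 4 0 0" --pt "120 0 0 0 0" --pt "120 0 0 0 0"

```text
t: 4.0
tool_pos: [0.4753, -0.0006, 0.103]
tool_rot: [-2.275, -2.164, -0.0]
force: [-0.0, 0.5, -0.4]
width: 0.53
```

```bash
python3 look.py 3 s; python3 -c "
import cv2;a=cv2.imread('pics/top3.png')[180:320,200:440];b=cv2.imread('pics/side3.png')[150:350,180:440]
cv2.imwrite('pics/v3.png',cv2.hconcat([cv2.resize(a,(400,300)),cv2.resize(b,(390,300))]))"
```

```text
n 619 brass centre(slide) [29.4 -0.9 93.9] normal [ 0.579 -0.814  0.051] long [ 0.812  0.569 -0.131] rms 16.468120185804477
[-68.5   7.7] 0.103 [-0.1  0.1  0.2]
```

View pics/v3.png

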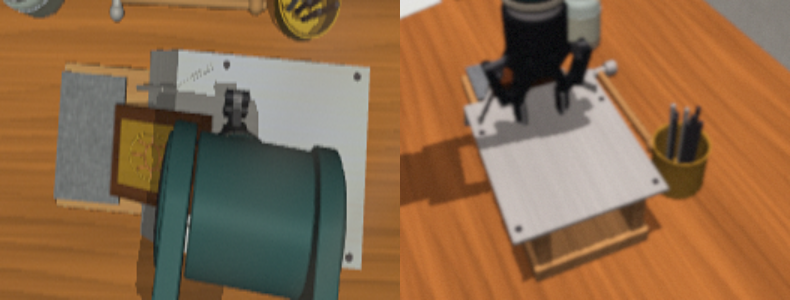

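play_rows --pt "120 -1 -15 0 0" --pt "100 -1 -20 0 0" --pt "80 -1 -20 10 0" --pt "80 0 0 25 0" --pt "80 0 0 30 0" --pt "80 0 0 30 0" --pt "80 0 0 30 0"

```text
t: 4.68
tool_pos: [0.4721, -0.0564, 0.2292]
tool_rot: [-2.277, -2.163, 0.0]
force: [0.5, -0.7, 0.0]
width: 0.687
```

```bash
sed -i 's/roi\[190:320,200:430\]/roi[200:300,225:345]/' look.py; python3 look.py 4 s; python3 -c "
import cv2;a=cv2.imread('pics/top4.png')[180:320,200:440];b=cv2.imread('pics/side4.png')[150:350,180:440]
cv2.imwrite('pics/v4.png',cv2.hconcat([cv2.resize(a,(400,300)),cv2.resize(b,(390,300))]))
from rig import status;print(status.observe()['joints'])"
```

```text
n 613 brass centre(slide) [ 25.9   7.8 104.2] normal [0.945 0.23  0.231] long [-0.22  -0.072  0.973] rms 14.170593173841011
[-124.5    4.9] 0.2346 [-0.2  0.1  0.3]
[-2.38385601e-01 -8.17295470e-02  1.53364975e+00  5.34062387e-04
  1.67819745e+00 -1.87152790e-01]
```

View pics/v4.png

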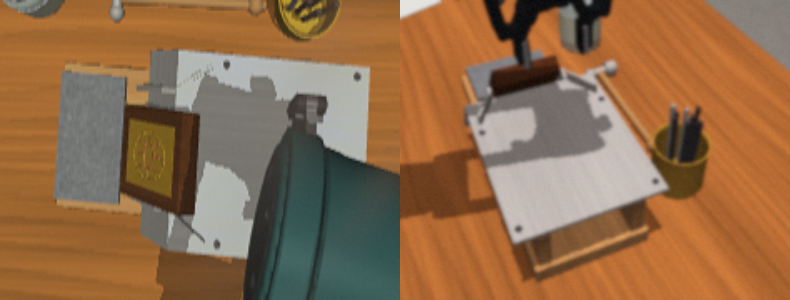

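The lid is standing in the heel, leaning back on the slide and roughly square. In the left crop its upper end is at x≈195 and the brass at (155,145). Next I'll measure its upper end.

```bash
cat > top.py <<'E'
from h import *
p,d=camera("top");c=calibration("top");W=cloud(c,d)*1000
Q=np.concatenate([S(W),W[...,2:]],-1)
m=(Q[...,2]>102)&(Q[...,0]>-60)&(Q[...,0]<120)&(abs(Q[...,1])<65)&(Q[...,2]<175)
m[:, :225]=0
P=Q[m];print(len(P))
for lo in range(100,175,8):
    k=P[(P[:,2]>=lo)&(P[:,2]<lo+8)]
    if len(k)>5: print(lo,len(k),np.percentile(k,[2,50,98],axis=0).round(0)[:,:2].tolist())
# face fit
f=P[(P[:,2]<150)];A=np.c_[f[:,1],f[:,2],np.ones(len(f))];
for _ in range(5):
    s=np.linalg.lstsq(A,f[:,0],rcond=None)[0];e=abs(A@s-f[:,0]);k=e<max(2,np.median(e)*2);A,f=A[k],f[k]
print("x =",s.round(3),"slope deg",np.degrees(np.arctan2(1,-s[1])),"yaw",np.degrees(np.arctan(s[0])),len(f))
o=status.observe();print(S(o["tool_pos"]*1000).round(1),o["tool_pos"][2].round(4),o["force"].round(1),o["width"])
E
python3 top.py
```

```text
1330
100 102 [[-9.0, -57.0], [22.0, 12.0], [26.0, 60.0]]
108 137 [[-13.0, -63.0], [17.0, 3.0], [21.0, 63.0]]
116 115 [[9.0, -35.0], [12.0, 8.0], [16.0, 51.0]]
124 123 [[3.0, -36.0], [7.0, 9.0], [10.0, 52.0]]
132 150 [[-30.0, -36.0], [1.0, 4.0], [4.0, 52.0]]
140 431 [[-30.0, -35.0], [-21.0, 9.0], [-1.0, 52.0]]
148 272 [[-19.0, -35.0], [-13.0, 9.0], [-7.0, 51.0]]
x = [-0.    -0.714 98.071] slope deg 54.470903629427745 yaw -0.019608590119344998 625
[-124.2    6.1] 0.2316 [-0.4 -0.3 -1.3] 0.6859562346653142
```

play_rows --pt "80 0 0 8 0.12" --pt "80 0 0 8 0.12" --pt "80 0 0 8 0.12" --pt "80 0 0 0 0.12" --pt "80 0 0 0 0.12" --pt "80 0 0 0 0.12" --pt "80 0 0 0 0.12" --pt "80 0 0 0 0.12" --pt "80 0 0 0 0.12" --pt "80 0 0 0 0.12"

```text
t: 5.67
tool_pos: [0.4718, -0.0561, 0.2501]
tool_rot: [-0.648, -3.07, -0.001]
force: [-0.3, 0.2, 0.3]
width: 0.686
```

play_rows --pt "105 0.8 28.5 0 0.093" --pt "105 0.8 28.5 0 0.093" --pt "105 0.8 28.5 0 0.093" --pt "105 0.8 28.5 0 0.092" --pt "105 0 0 -25 0" --pt "105 0 0 -25 0" --pt "105 0 0 -20 0" --pt "105 0 0 -20 0" --pt "105 0 0 -15 0" --pt "105 0 0 -10 0"

```text
t: 6.5
tool_pos: [0.4735, 0.0577, 0.1332]
tool_rot: [-0.079, -3.134, -0.0]
force: [-0.0, 0.1, 0.2]
width: 0.593
```

```bash
python3 look.py 5 s; python3 -c "
import cv2;b=cv2.imread('pics/side5.png')[140:290,210:410]
cv2.imwrite('pics/v5.png',cv2.resize(b,(800,600)))
from rig import status;o=status.observe();print(o['tool_rot'],o['joints'])"
```

```text
n 84 brass centre(slide) [ 37.5 -16.2  92.2] normal [-0.092  0.995  0.043] long [-0.13  -0.055  0.99 ] rms 4.410280866006179
[-10.1  12.3] 0.1338 [-0.8  0.4  0.1]
[-7.96674492e-02 -3.13357529e+00 -1.39435336e-04] [ 1.81953425e-03 -2.99373473e-02  1.68572766e+00  2.80555082e-04
  1.49280212e+00 -1.51816295e+00]
```

View pics/v5.png

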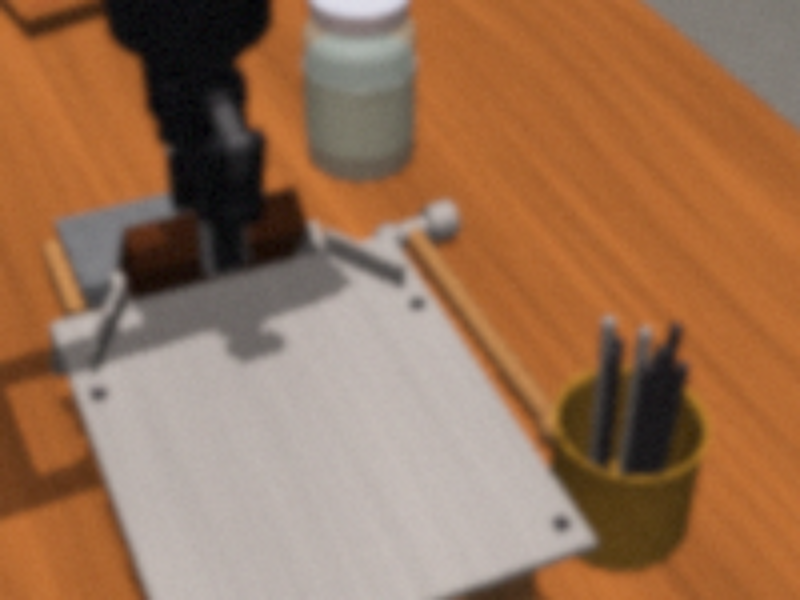

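The back finger is behind the lid's upper end, roughly central at (225,230) in the crop, so the fingers straddle it. Next I'll narrow the cage and push the lid up towards upright.

play_rows --pt "125 1 0 -5 0" --pt "135 1 0 0 0" --pt "141 0 0 0 0" --pt "144 0.2 3.7 2.2 0" --pt "147 0.2 3.7 2.2 0" --pt "150 0.2 3.7 2.2 0" --pt "153 0.2 3.7 2.2 0" --pt "156 0.2 3.7 2.2 0"

```text
t: 7.27
tool_pos: [0.4792, 0.0765, 0.144]
tool_rot: [0.079, 3.14, 0.0]
force: [-0.3, -1.3, -0.3]
width: 0.392
```

```bash
python3 top.py
```

```text
194
100 17 [[-11.0, -63.0], [37.0, -35.0], [39.0, -22.0]]
108 26 [[-14.0, -65.0], [-2.0, -57.0], [37.0, -24.0]]
116 12 [[23.0, -36.0], [32.0, -30.0], [34.0, -24.0]]
124 14 [[25.0, -36.0], [28.0, -31.0], [30.0, -24.0]]
132 8 [[-0.0, -36.0], [24.0, -32.0], [26.0, -27.0]]
140 12 [[6.0, -36.0], [21.0, -31.0], [23.0, -25.0]]
148 49 [[-8.0, -36.0], [-4.0, -30.0], [19.0, -20.0]]
156 55 [[-3.0, -36.0], [7.0, -30.0], [15.0, -24.0]]
x = [  1.271  -0.313 104.428] slope deg 72.59865948063779 yaw 51.80024286534401 60
[9.8 7.6] 0.1444 [ 0.7 -0.3  0.3] 0.38689141414923384
```

play_rows --pt "158 0.2 4.2 0 0" --pt "160 0.2 4.2 0 0" --pt "162 0.2 4.2 0 0" --pt "164 0.2 4.2 0 0" --pt "165 0.2 4.2 0 0" --pt "166 0.2 4 0.5 0" --pt "167 0.2 4 0.5 0" --pt "168 0.2 4 0.5 0" --pt "169 0.2 4 0.5 0"

```text
t: 8.07
tool_pos: [0.4806, 0.1135, 0.1453]
tool_rot: [-0.08, -3.14, -0.0]
force: [-0.9, -0.5, 0.4]
width: 0.336
```

```bash
python3 top.py
```

```text
89
100 17 [[-16.0, -60.0], [-4.0, -36.0], [45.0, 65.0]]
108 29 [[-15.0, -65.0], [-7.0, -56.0], [21.0, 65.0]]
164 31 [[33.0, -36.0], [48.0, -34.0], [55.0, -26.0]]
x = [-5.70000e-02  1.50900e+00 -1.68996e+02] slope deg 146.45978642269858 yaw -3.2751345161632845 23
[46.9  8. ] 0.1455 [ 0.1  3.1 -0.3] 0.3394848067552392
```

```bash
python3 - <<'E'
from h import *
d=np.load("pics/top0.npy");c=calibration("top");W=cloud(c,d)*1000
Q=np.concatenate([S(W),W[...,2:]],-1)
k=Q[130:200,180:250].reshape(-1,3)
for lo,hi in((120,136),(60,120)):
    m=k[(k[:,2]>lo)&(k[:,2]<hi)];print(len(m),np.percentile(m,[1,50,99],axis=0).round(0).tolist())
E
```

```text
888 [[168.0, -187.0, 123.0], [199.0, -156.0, 130.0], [231.0, -126.0, 133.0]]
422 [[163.0, -190.0, 60.0], [172.0, -143.0, 99.0], [216.0, -119.0, 119.0]]
```

play_rows --pt "170 0.2 3.5 -0.2 0" --pt "171 0.2 3.5 -0.2 0" --pt "172 0.2 3.5 -0.2 0" --pt "173 0.2 3.5 -0.3 0" --pt "173 0.2 3.5 -0.3 0" --pt "173 0.2 3.5 -0.3 0" --pt "173 0.2 3.5 -0.3 0" --pt "173 0.2 3.5 -0.4 0" --pt "173 0.2 3.5 -0.4 0"

```text
t: 8.87
tool_pos: [0.4825, 0.1449, 0.1427]
tool_rot: [-0.08, -3.141, -0.0]
force: [-0.6, -1.7, 0.2]
width: 0.321
```

```bash
sed -i 's/Q\[...,0\]<120/Q[...,0]<230/; s/m\[:, :225\]=0/m[:,:190]=0/' top.py; python3 top.py; python3 - <<'E'
from h import *
p,d=camera("side");cv2.imwrite("pics/v6.png",cv2.resize(p[120:280,190:400],(788,600)))
E
```

```text
170
100 27 [[-14.0, -64.0], [15.0, -30.0], [73.0, 64.0]]
108 36 [[-14.0, -65.0], [-5.0, 8.0], [62.0, 65.0]]
124 6 [[58.0, -36.0], [58.0, -35.0], [78.0, -30.0]]
132 6 [[59.0, -36.0], [59.0, -35.0], [81.0, -30.0]]
140 7 [[60.0, -36.0], [61.0, -32.0], [79.0, -29.0]]
148 7 [[61.0, -36.0], [62.0, -32.0], [80.0, -29.0]]
156 18 [[62.0, -36.0], [63.0, -30.0], [76.0, -12.0]]
164 58 [[52.0, -36.0], [67.0, -28.0], [76.0, -2.0]]
x = [-2.60000e-02  2.19700e+00 -2.45683e+02] slope deg 155.5286209210237 yaw -1.4775910290517145 38
[78.2  7.9] 0.1426 [ 0.1 -0.   0. ] 0.32261671588589735
```

View pics/v6.png

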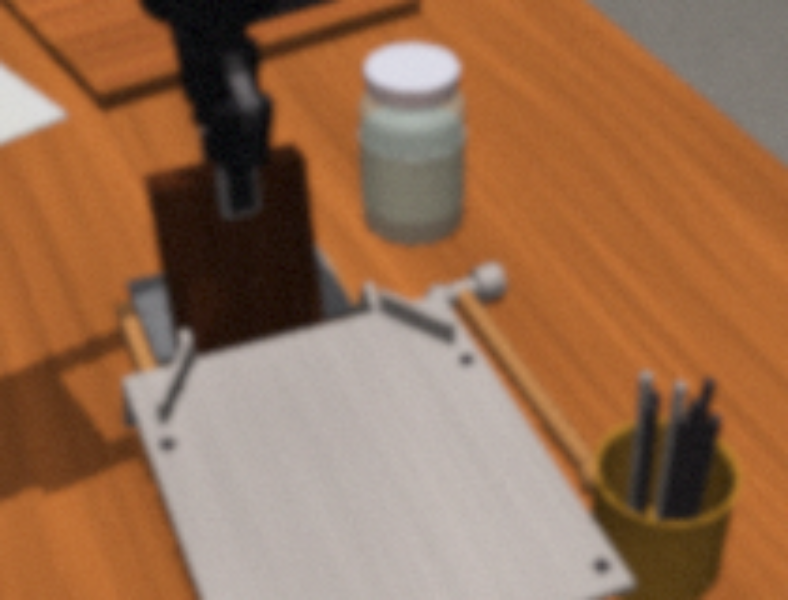

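The lid is just past upright (about 81° on the far side), with the back finger on its rim wall near (240,190). I'll keep lowering it along the arc.

play_rows --pt "174 0.2 4.2 -0.4 0" --pt "174 0.2 4.2 -0.4 0" --pt "174 0.2 4.2 -0.4 0" --pt "174 0.2 4.2 -0.5 0" --pt "174 0.2 4.2 -0.5 0" --pt "174 0.2 4.2 -0.5 0" --pt "174 0.2 4 -1 0" --pt "174 0.2 4 -1.1 0" --pt "174 0.2 4 -1.2 0" --pt "174 0.2 4 -1.2 0"

```text
t: 9.8
tool_pos: [0.4844, 0.1862, 0.1353]
tool_rot: [-0.08, -3.14, -0.0]
force: [0.6, 1.0, 0.0]
width: 0.319
```

```bash
sed -i 's/>102)/>70)/;s/range(100/range(70/' top.py; python3 top.py
```

```text
3244
70 196 [[10.0, -60.0], [15.0, -4.0], [83.0, 56.0]]
78 200 [[6.0, -58.0], [10.0, -4.0], [88.0, 58.0]]
86 830 [[-58.0, -62.0], [-18.0, 1.0], [91.0, 61.0]]
94 1411 [[-58.0, -61.0], [-28.0, -0.0], [95.0, 62.0]]
102 140 [[-13.0, -63.0], [97.0, -2.0], [102.0, 63.0]]
110 98 [[-5.0, -56.0], [102.0, -8.0], [107.0, 59.0]]
118 88 [[87.0, -36.0], [107.0, -9.0], [111.0, 53.0]]
126 33 [[91.0, -36.0], [95.0, 45.0], [110.0, 52.0]]
134 35 [[96.0, -36.0], [99.0, 46.0], [107.0, 53.0]]
142 52 [[101.0, -36.0], [107.0, -29.0], [131.0, 52.0]]
150 146 [[105.0, -36.0], [111.0, -22.0], [125.0, 52.0]]
158 15 [[92.0, -32.0], [111.0, -19.0], [113.0, 52.0]]
x = [ 2.70000e-02  2.84900e+00 -2.97259e+02] slope deg 160.6619703720483 yaw 1.5466890860241636 1822
[119.6   8.1] 0.135 [-0.1  0.9 -0.8] 0.3126728832860147
```

play_rows --pt "175 0.2 3.6 -1.5 0" --pt "176 0.2 3.5 -1.6 0" --pt "177 0.2 3.4 -1.7 0" --pt "177 0.2 3.3 -1.8 0" --pt "178 0.2 3.2 -1.9 0" --pt "179 0.2 3.1 -2.0 0" --pt "179 0.2 3.0 -2.1 0" --pt "180 0.2 2.9 -2.2 0"

```text
t: 10.52
tool_pos: [0.4861, 0.2121, 0.1205]
tool_rot: [-0.08, -3.14, -0.0]
force: [0.1, 0.3, -1.1]
width: 0.293
```

```bash
cat > rim.py <<'E'
from h import *
p,d=camera("top");c=calibration("top");W=cloud(c,d)*1000
Q=np.concatenate([S(W),W[...,2:]],-1)
P=Q[:,190:330].reshape(-1,3)
k=P[(P[:,0]>60)&(P[:,0]<230)&(P[:,2]>44)&(P[:,2]<170)&(P[:,1]>-42)&(P[:,1]<56)]
r=k[(k[:,1]<-30)|((k[:,1]>47)&(k[:,1]<55))]  # long walls' rims
for _ in range(8):
    s=np.polyfit(r[:,0],r[:,2],1);e=r[:,2]-np.polyval(s,r[:,0]);r=r[abs(e)<max(3,1.5*np.median(abs(e)))]
print("rim angle",np.degrees(np.arctan(s[0])).round(1),"n",len(r),"x",r[:,0].min().round(),r[:,0].max().round(),"z",r[:,2].min().round(),r[:,2].max().round(),"y",np.percentile(r[:,1],[1,99]).round())
o=status.observe();print(S(o["tool_pos"]*1000).round(1),o["tool_pos"][2].round(4),o["force"].round(1),o["width"]*85)
E
python3 rim.py
```

```text
rim angle 43.0 n 232 x 61.0 141.0 z 62.0 137.0 y [-36.  53.]
[145.3   7.9] 0.1199 [-0.   2.5  0.2] 24.955200532397104
```

play_rows --pt "183 0.1 1.5 -3.5 0" --pt "185 0.1 1.7 -3 0" --pt "187 0.1 1.9 -2.5 0" --pt "189 0.1 2 -2.3 0" --pt "191 0.1 2 -2.3 0" --pt "193 0.1 1.9 -2.2 0" --pt "195 0.1 1.8 -2.2 0" --pt "196 0.1 1.7 -2.2 0"

```text
t: 11.23
tool_pos: [0.4869, 0.2261, 0.1004]
tool_rot: [0.08, 3.141, -0.001]
force: [-0.6, -0.1, -0.4]
width: 0.235
```

```bash
python3 rim.py; python3 - <<'E'
from h import *
p,d=camera("side");cv2.imwrite("pics/v7.png",cv2.resize(p[120:280,190:400],(788,600)))
E
```

```text
rim angle -0.1 n 313 x 60.0 175.0 z 61.0 66.0 y [-36.  54.]
[159.1   7.7] 0.0999 [-0.5 -0.1  0.2] 19.48582122350554
```

View pics/v7.png

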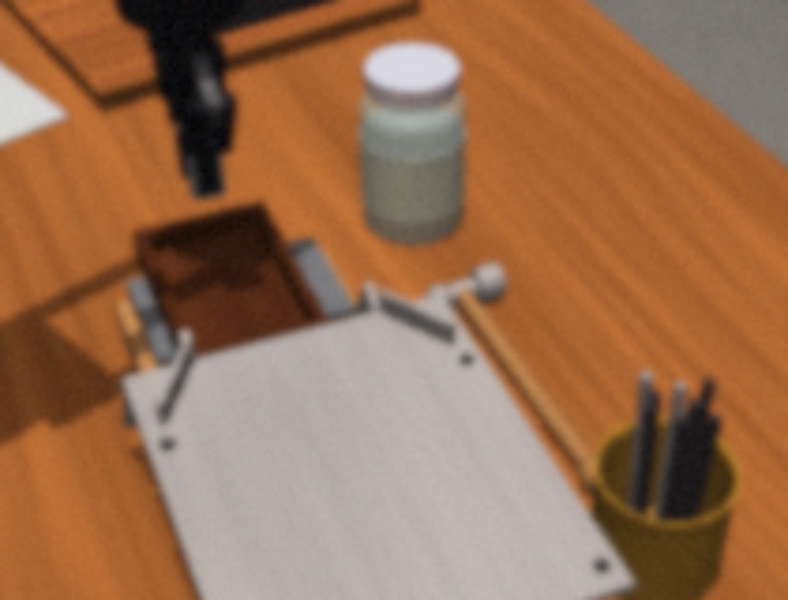

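The picture shows the lid flat on the bed, hollow side up, at about (225,285). The fingers are above it at (205,190), so it slipped out at around 40° and fell the rest of the way instead of being lowered. I can't undo that. I'll raise the arm and check the final pose.

play_rows --pt "196 0 0 25 0" --pt "196 0 0 30 0" --pt "196 0 -10 30 0" --pt "196 -20 -30 20 0" --pt "196 -30 -30 0 0" --pt "196 -30 -30 0 0" --pt "196 -30 -30 0 0" --pt "196 0 0 0 0" --pt "196 0 0 0 0"

```text
t: 12.08
tool_pos: [0.3775, 0.0967, 0.206]
tool_rot: [0.084, 3.138, 0.0]
force: [-0.1, -0.5, 1.1]
width: 0.227
```

```bash
python3 rim.py; python3 - <<'E'
from h import *
p,d=camera("top");cv2.imwrite("pics/v8.png",cv2.resize(p[140:320,190:430],(800,600)))
c=calibration("top");W=cloud(c,d)*1000;Q=np.concatenate([S(W),W[...,2:]],-1)
m=(abs(Q[...,2]-64)<5)&(Q[...,0]>40)&(Q[...,0]<220)&(abs(Q[...,1])<70);m[:,310:]=0
r,k=rect(m,c,.064);print(r,S(np.array(r[0])).round(1))
f=(abs(Q[...,2]-48)<4)&(abs(Q[...,0]-110)<45)&(abs(Q[...,1]-9)<30);F=Q[f]
print(np.polyfit(F[:,0],F[:,2],1),np.polyfit(F[:,1],F[:,2],1),f.sum())
p0=cv2.imread("pics/top0.png")
print("static diff jar/hammer/pot",cv2.absdiff(p,p0)[130:202,185:410].mean(axis=2).__gt__(40).sum())
E
```

```text
rim angle 0.0 n 323 x 60.0 176.0 z 61.0 66.0 y [-36.  53.]
[ 25.1 109.3] 0.2062 [0.8 0.4 0.1] 19.55144509186872
((481.5096740722656, 175.5133514404297), (136.06680297851562, 93.56192016601562), 87.13087463378906) [108.1  10.3]
[3.37455458e-04 4.76440455e+01] [1.04523780e-03 4.76715864e+01] 1147
static diff jar/hammer/pot 0
```

View pics/v8.png

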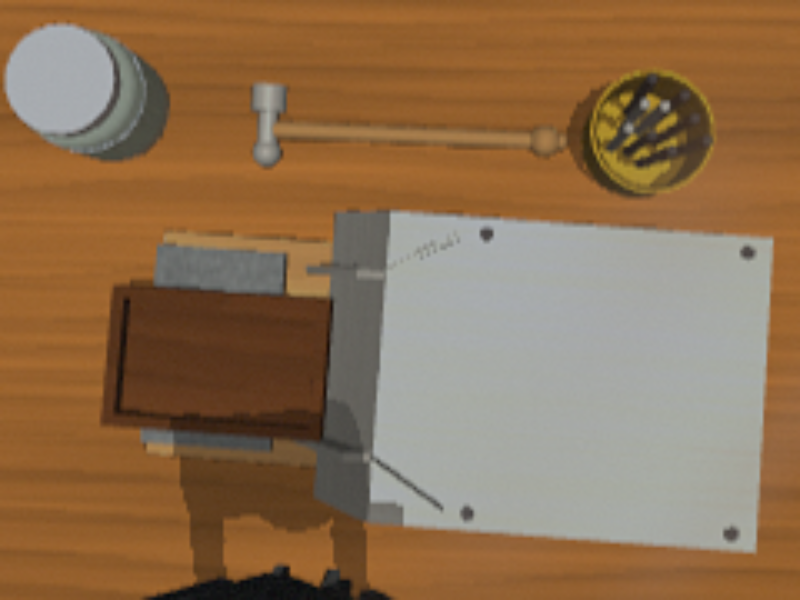

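The lid lies flat and square on the bed, hollow side up, at (105–330, 285–435) in the crop. The jar, hammer and pot haven't moved, and the arm is clear, so I'll hand the job in.

```bash
python3 -c "
from rig import workorder;print(workorder.job_done())"
```

```text
the job is handed in; nothing more can be done
None
```

The lid is where it should be and the job is handed in, but the lid was not let down gently all the way, so the attempt may well have failed on the slap rule.

**What I did:** I pushed the lid over the crest and it came to stand in the heel, leaning back at about 58–60° (measured from the top camera). I caged its upper end between the fingers, turned it past upright and lowered it under control to about 43° above the bed.

**What went wrong:** Between that measurement and the next, 0.7 s later, the lid slipped off the fingers and fell the rest of the way. I had held it in a loose cage instead of a pinch, and the fingertips were only just below its lower edge. I didn't measure its speed. A free fall from there would pass 0.45 m/s (I estimate about 0.8 m/s); friction may have slowed it, but I can't show that.

**Last checks, just before handing in (12 s on the clock):**

| Check | Measured | Limit |
|---|---|---|
| Flatness, hollow side up | about 0.1° off level | 3.5° |
| Lengthwise offset from the bed's middle | about −4 to −7 mm | ±30 mm |
| Crosswise offset from the bed's middle | about +9 to +10 mm | ±25 mm |
| Squareness to the slide | about 0° | 8° |
| Rim height above the felt | about 24 mm | 20–28 mm |

The two lengthwise figures come from different measurements and differ by about 2–3 mm, but both are well inside the limit. The jar, hammer and pot show no change from the first picture, and the arm is clear of everything.

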